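Shift the feed gearbox to the slot marked by the index screw

TASK

On the feed gearbox, find the tall index screw that marks one of the four outer slots of the shift gate, and push the shift lever through the gate into that slot until it is fully home. Only push the lever's knob sideways with the fingers, without forcing it and without pulling its knob up, and leave it standing there. Leave everything else on the bench and on the gearbox where it is.

Things in the scene. Friction and masses are not known exactly. Their poses are not given: they have to be found in the camera images.
- gearbox: Grey cast feed gearbox fixed to the bench, 240 (x) x 260 (y) mm, casting 118 mm high, bright steel gate plate on top (160 x 220 mm, upper face 130 mm above the bench). Origin: centre of its underside; x points away from the robot, y left, z up (yaw within 0.35 rad of the world's). The lever's pivot is inside it, on its z axis, 7 mm above the bench.
- gate (a point): Centre of the gate, on the plate's upper face; axes as the gearbox. Three straight slots along x at y = -34.5, 0, +34.5 mm, reaching to x = +-45 mm, are joined midway by a cross channel along y at x = 0. All are 16 mm wide, channel corners rounded (6 mm). The 10 mm stem passes from slot to slot only through the channel. It starts anywhere along the middle slot.
- index_screw: Steel thumb screw standing upright on the gate plate, 28 mm across, 26 mm high, fixed. It stands at the end of one outer slot, the slot wanted (gearbox x = +-64, y = +-34.5 mm); flat blank plugs (discs 12 mm across, 3 mm high) mark the other three outer slots. Origin: centre of its underside, 130 mm above the bench.
- lever (a joint): Tilt b of the shift lever along the slots, rad: 0 in the cross channel, positive leaning to the gearbox's +x, stops at -0.30 and +0.30 (slot ends). Stem direction from the pivot, in the gearbox's frame: (sin b, sin a cos b, cos a cos b), a being yoke. Friction holds the lever where it is left; about 3 N sideways at the knob moves it.
- yoke (a joint): Tilt a of the shift lever across the gate, rad: 0 in the middle slot, positive leaning to the gearbox's +y, stops at -0.28 and +0.28 (the outer slots). Same pivot and friction as lever.
- knob (a joint): How far the knob is pulled up along the stem, m: 0 at rest, held down by a spring that gives way above about 15 N, at most 0.012. It is to stay down.
- knob_centre (a point): Centre of the lever's black plastic knob, an upright drum 30 mm across and 45 mm long with slightly tapered ends, at the stem's end. It lies 212 mm from the pivot along the stem (219 mm above the bench with the lever upright, the knob's top then at 242 mm). The stem below is 10 mm thick. z points along the stem.
- nut: Bystander, loose: a plain round steel nut, 28 mm across, 16 mm high, lying loose on a corner of the gearbox's top. Origin: centre of its underside.
- collet_chuck: Bystander, loose: a stepped steel chuck standing upright, 50 mm across, 100 mm high. Origin: centre of its underside.
- oil_bottle: Bystander, loose: a white plastic oil bottle with black cap, 52 mm across, 130 mm high. Origin: centre of its underside.
- parallel: Bystander, loose: a ground steel bar 150 x 20 x 30 mm lying along the robot-side edge of the casting's top, beside the gate plate. Origin: centre of its underside.
- spanner: Bystander, loose: a steel spanner 180 mm long lying flat. Origin: its middle, at the underside.
- face_mill: Bystander, loose: a dark stepped milling cutter, 64 mm across, 45 mm high. Origin: centre of its underside.
- swarf_tray: Bystander, loose: an open dark sheet-steel tray 90 x 120 x 30 mm. Origin: centre of its underside.

How it is judged:
By the outcome, as a careful person would: the job done as asked, in the order asked, and still so for the second after the job is handed in, with the robot touching nothing.
It also fails if it takes over 64 s, if anything falls off the work surface, if the arm or the gripper's body presses on something with over 40 N, if the wrist force passes 120 N, or if a joint passes its speed limit or range.

ROBOT

A 7-joint arm with a two-finger parallel gripper is mounted at the origin on the work surface. World frame = base frame: x ahead of the robot, y to its left, z up, the work surface at z = 0. Lengths are in mm, angles in rad, forces in N, time in s.
With the tool pointing down it reaches from about 350 to 900 mm from the base axis. Payload 8.1 kg.
Tool frame: the origin (TCP) lies between the finger pads; the fingertips stand 11 mm ahead of it and the grasp point (between the pads) lies 8 mm behind it; z points along the fingers, y is the line along which they close (so a half turn about z gives the same grasp; the last joint's range is limited). The gripper opens to 92 mm and grips with 3 to 60 N. Pads are 19 mm wide; open, the fingers measure 130 mm over their backs; the gripper's body (75 mm by 190 mm) begins 47 mm behind the grasp point.
Start: joints at [-1.338, 0.434, 0.025, 1.573, -0.012, 1.134, -0.075], TCP at [205.98, 590.096, 237.742] pointing down, gripper open.
Joint ranges: [-2.62, 2.62], [-0.44, 2.09], [-1.27, 1.32], [0.08, 2.57], [-1.32, 4.46], [0.12, 2], [-2.74, 2.74]. Speed limits (rad/s): [2.22, 2.22, 3.01, 3.01, 3.14, 3.14, 3.14].

INTERFACE

Orientations are given as [roll, pitch, yaw] about the fixed x, y, z axes, in that order (R = Rz(yaw) Ry(pitch) Rx(roll)).
In Python, from cell import manip, vision gives the robot as it stands.
- The arm moves only by the tool servo_tool, never from a script. Its argument "targets" is a list of rows, each a list of 5 numbers: the shift along the world's x, y, z in mm, then the turn about the world's z in degrees, then the closure, from -1 (fully open) to 1 (shut). A call has 1 to 20 rows; each row is the pose to reach, as a shift and turn from the pose commanded when the call began; what a row does not reach only later rows make up. A row lasts 1/10 s, in which the tool goes at most 50 mm and 8.59 degrees, less where a joint would pass 70% of its speed; a pose out of reach is approached as far as the arm can. A call with a gripper value outside its range is refused whole. The fingers move at their own pace and stop on an object; the grip force is fixed at half the most. Time passes only in rows, so rows that repeat a pose let the fingers close. It gives the time, the measured TCP pose, the force, the opening and the grip force at its end, in the units of the state.
- manip.get_state(): the state, without advancing time (a new reading comes with each control period).
- vision.get_image(name): name is "side" or "top"; returns a dict with "image" (384x512x3 uint8, red, green, blue), "mtx" (3x3 intrinsics, pixels), "position" and "attitude" of the camera in the world. Camera axes: x right, y up, looking along -z (the intrinsics and any distortion apply to the point x, -y, -z); pixel columns grow to the right and rows downward; lengths in mm; the calibration is good to about 2 mm. A picture is of the moment at which its call begins. There is no depth.
- manip.hand_in(): hands the job in; it is judged then, once.
The state is a dict: "time": time; "q": joint angles; "joint_velocities": joint speeds; "joint_efforts": joint torques, N m; "position": TCP position; "eef_rot": TCP orientation; "wrist_force": force on the tool from outside, world axes, zero at the start; "ft_torque": the same for the moment, N m; "gripper_width": finger opening in mm; "gripper_force": force on a finger pad.
Only numpy, scipy, OpenCV 4.12 (cv2) and the standard library are available. Lean on these libraries where they do the work, as an engineer would, in place of code of your own. Each camera call takes 0.05 s, during which the arm holds its last target. There are 200 camera calls.

## Working session

There is one attempt and no reset: what is moved stays moved. The work goes in short steps, Python scripts to look and compute and a tool call to move; the robot and the scene stay as the last step left them, time stands still between calls to the robot, and variables do not carry over. Pictures are saved under pics/ and viewed, at most 10 in all, crops included, and the job is handed in when it is done.

Besides the shell and the picture viewer there is one more tool, called after "Call:" as a command line: name --pt "numbers of a row" for each row, then --argument value for the rest. servo_tool: Moves the arm, as the interface text tells. Its arguments: {"type":"object","properties":{"targets":{"type":"array","items":{"type":"array","items":{"type":"number"}}}},"required":["targets"]}

```bash
mkdir -p pics
cat > h.py <<'E'
from cell import manip, vision
import numpy as np, cv2
def snap(n,f=None):
    d=vision.get_image(n); im=np.asarray(d["image"])
    if f: cv2.imwrite(f,cv2.cvtColor(im,cv2.COLOR_RGB2BGR))
    return d
E
python3 - <<'E'
from h import *
for n in("side","top"):
    d=snap(n,f"pics/{n}0.png"); print(n,{k:v for k,v in d.items() if k!="image"})
s=manip.get_state();print(s)
E
```

```text
side {'mtx': array([[346.66534307,   0.        , 256.06687456],
       [  0.        , 346.66534307, 191.50701954],
       [  0.        ,   0.        ,   1.        ]]), 'position': array([ 47.70603692, -48.47165615, 702.0315897 ]), 'attitude': array([ 0.7628092 , -0.00963199, -1.43316252])}
top {'mtx': array([[483.01538058,   0.        , 254.38575984],
       [  0.        , 483.01538058, 196.3693622 ],
       [  0.        ,   0.        ,   1.        ]]), 'position': array([ 292.86305045,   16.57445336, 1529.82257513]), 'attitude': array([ 0.20832704,  0.00504668, -1.53612078])}
{'time': 0.1, 'q': array([-1.33763968,  0.43516318,  0.02497814,  1.5740218 , -0.01160719,
        1.13399632, -0.07507762]), 'joint_velocities': array([-0.0001546 , -0.00107341,  0.00105081, -0.00302975,  0.00190249,
       -0.00134642,  0.00165326]), 'joint_efforts': array([ 3.40644845e-03, -6.69118810e+01,  9.87784490e-01, -3.15143681e+01,
       -6.06385712e-02,  3.73644009e-02,  5.04247669e-05]), 'position': array([205.82808978, 589.65639693, 237.01128422]), 'eef_rot': array([-3.14015470e+00,  1.26807582e-04,  2.80578174e+00]), 'wrist_force': array([-0.33877861, -0.07211095, -0.23801989]), 'ft_torque': array([-0.0001087 , -0.00402398, -0.01803049]), 'gripper_force': 0.0, 'gripper_width': 91.72438067079354}
```

View pics/top0.png

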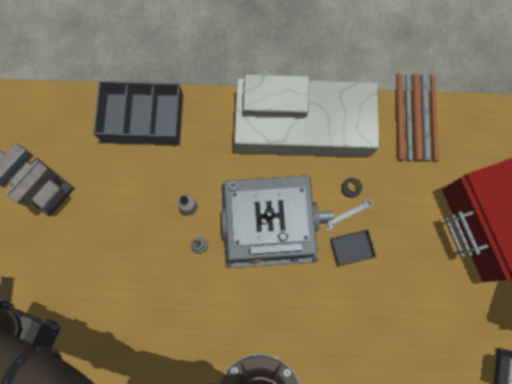

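View pics/side0.png

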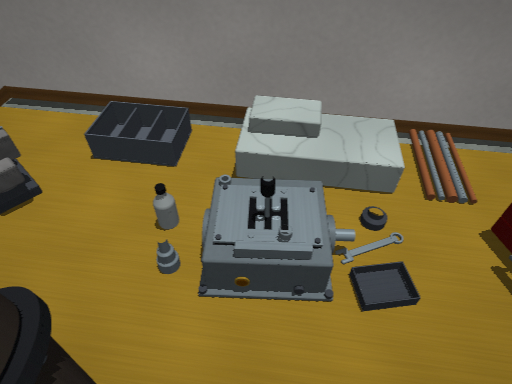

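The top view shows the gate at about (269,216) and a round thing at about (284,237), which is the near right slot. The side view shows it at (285,234) and the knob at about (268,185). I'll zoom in on both.

Run:
```python
import cv2,numpy as np
a=cv2.imread("pics/top0.png")[165:275,210:330]; b=cv2.imread("pics/side0.png")[165:300,195:345]
a=cv2.resize(a,None,fx=5,fy=5,interpolation=2)[:, :]; a=a[:550]
cv2.imwrite("pics/c1.png",a); cv2.imwrite("pics/c2.png",cv2.resize(b,None,fx=4.4,fy=4.4,interpolation=2))
```

```text
(no output)
```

View pics/c1.png

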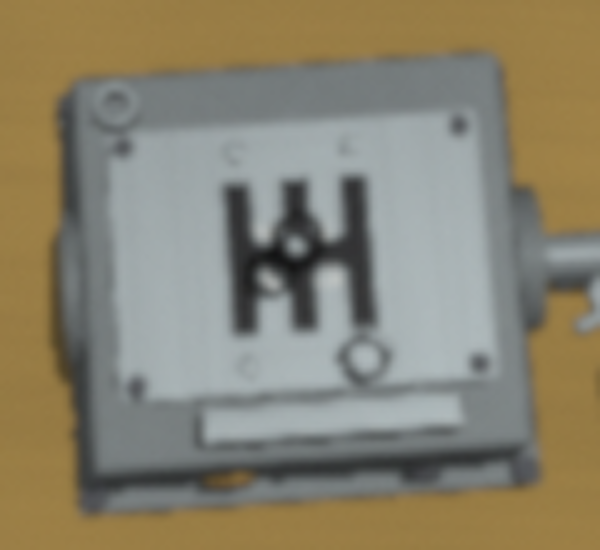

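View pics/c2.png

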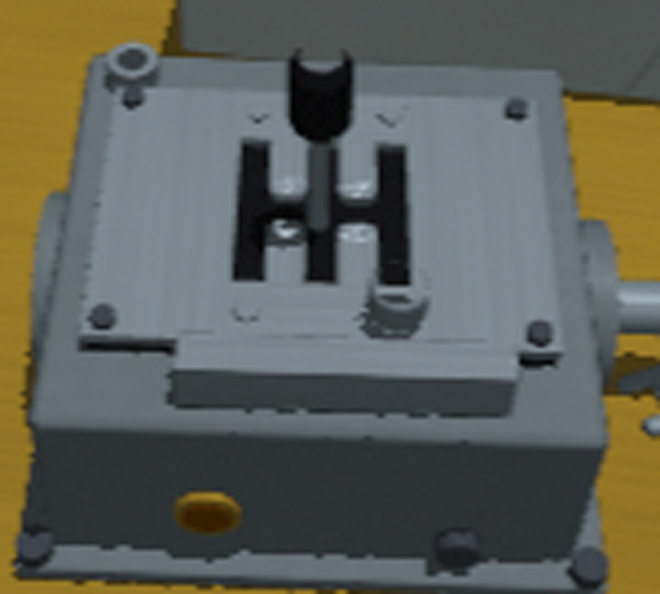

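The screw stands at the near right slot (top crop (364,358), side crop (398,305)), so x=-64, y=-34.5 and the target is a=-0.28, b=-0.30. The parallel lies on the near edge and the nut on the far left corner. Next I'll compute the gate pose and the knob position.

```bash
cat >> h.py <<'E'
from scipy.spatial.transform import Rotation as Ro
CAL={}
def ray(d,u,v):
    K=d["mtx"]; c=np.array([(u-K[0,2])/K[0,0],-(v-K[1,2])/K[1,1],-1.])
    return np.array(d["position"]),Ro.from_euler("xyz",d["attitude"]).as_matrix()@c
def onplane(d,u,v,z):
    p,r=ray(d,u,v); return p+r*(z-p[2])/r[2]
def tri(d1,a,d2,b):
    p,r=ray(d1,*a);q,s=ray(d2,*b)
    t=np.linalg.lstsq(np.c_[r,-s],q-p,rcond=None)[0]
    A,B=p+r*t[0],q+s*t[1]; return (A+B)/2,np.linalg.norm(A-B)
E
python3 - <<'E'
from h import *
t=snap("top");s=snap("side")
ct=lambda u,v:(210+(u+.5)/5-.5,165+(v+.5)/5-.5)
cs=lambda u,v:(195+(u+.5)/4.4-.5,165+(v+.5)/4.4-.5)
P=[onplane(t,*ct(*p),131) for p in[(124,147),(459,125),(479,362),(137,388)]]
S=[onplane(t,*ct(*p),130) for p in[(235,185),(355,178),(367,325),(245,333)]]
Q=[onplane(s,*cs(*p),131) for p in[(132,97),(516,108),(540,332),(103,316)]]
for X in(P,S,Q):
    X=np.array(X);y=X[0]+X[3]-X[1]-X[2];print(X.mean(0).round(1),np.arctan2(-y[0],y[1]).round(3)
     ,np.linalg.norm(X[0]-X[1]).round(1),np.linalg.norm(X[0]-X[3]).round(1))
print(tri(t,ct(364,358),s,cs(398,297)))
# knob top
print(tri(t,ct(296,246),s,cs(320,62)))
K=onplane(t,*ct(296,246),241);print(K, onplane(s,*cs(320,62),241))
print(onplane(s,*cs(320,225),130),onplane(s,*cs(320,135),197))
E
```

```text
[532.4 -12.6 131. ] 0.105 199.2 143.4
[532.3 -13.  130. ] 0.096 71.1 88.3
[533.9 -12.5 131. ] 0.103 201.0 141.4
(array([470.43852941, -52.18268114, 148.168023  ]), np.float64(2.7268500903044868))
(array([517.48226444,  -8.72168537, 244.75231452]), np.float64(1.3216619594851011))
[518.05279935  -8.13774596 241.        ] [521.4458024   -9.05396736 241.        ]
[522.49609322 -12.63566398 130.        ] [519.48001249 -10.74928483 197.        ]
```

Call:
servo_tool --pt "0 0 30 0 0" --pt "10 -20 50 2 1" --pt "25 -55 50 5 1" --pt "42 -95 50 8 1" --pt "60 -135 50 11 1" --pt "80 -178 50 14 1" --pt "100 -222 50 17 1" --pt "120 -266 50 20 1" --pt "140 -310 50 23 1" --pt "160 -354 50 25 1" --pt "180 -398 50 25 1" --pt "200 -442 50 25 1" --pt "220 -486 50 25 1" --pt "240 -530 50 25 1" --pt "255 -566 50 25 1" --pt "265 -590 50 25 1" --pt "270 -604 50 25 1" --pt "272 -608 50 25 1" --pt "272 -608 50 25 1"

```text
time: 2.1
position: [477.9, -18.0, 287.6]
eef_rot: [3.141, -0.0, -3.042]
wrist_force: [-0.4, -0.0, 0.3]
gripper_width: 0.5
gripper_force: 0.0
```

Call:
servo_tool --pt "0 0 -15 0 1" --pt "0 0 -35 0 1" --pt "0 0 -52 0 1" --pt "0 0 -64 0 1" --pt "0 0 -68 0 1" --pt "0 0 -68 0 1"

```text
time: 2.7
position: [477.8, -17.4, 219.6]
eef_rot: [3.141, -0.001, -3.04]
wrist_force: [-0.3, 0.3, -0.0]
gripper_width: 0.5
gripper_force: 0.0
```

Run:
```python
from h import *
t=snap("top");s=snap("side")
a=t["image"][165:275,220:320];b=s["image"][130:270,200:340]
a=cv2.resize(a,(400,440),interpolation=2);b=cv2.resize(b,(400,400),interpolation=2)
o=np.zeros((440,800,3),np.uint8);o[:,:400]=a;o[:400,400:]=b
cv2.imwrite("pics/m1.png",o[:,:,::-1])
```

```text
(no output)
```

View pics/m1.png

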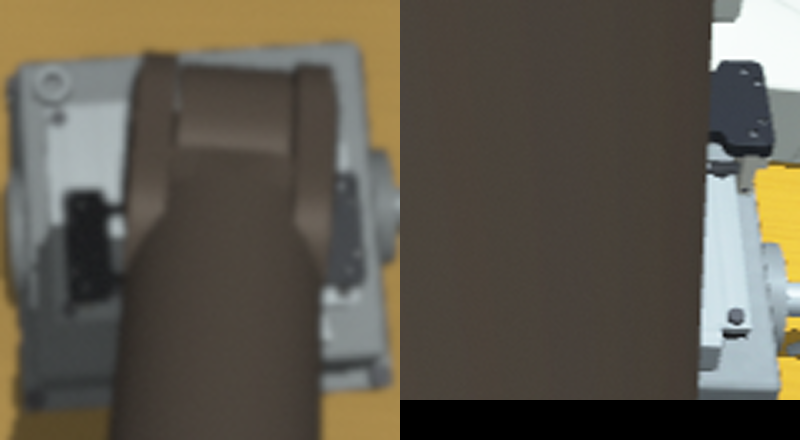

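The arm hides the lever in both views, so I'll push gently and watch the force.

Call:
servo_tool --pt "5 0.5 0 0 1" --pt "9 1 0 0 1" --pt "12 1.2 0 0 1" --pt "14 1.4 0 0 1" --pt "14 1.4 0 0 1"

```text
time: 3.3
position: [492.3, -16.5, 219.7]
eef_rot: [-3.141, 0.0, -3.041]
wrist_force: [-0.3, -0.0, 0.0]
gripper_width: 0.8
gripper_force: 0.0
```

Call:
servo_tool --pt "2 0.2 0 0 1" --pt "4 0.4 0 0 1" --pt "4 0.4 0 0 1"

```text
time: 3.6
position: [496.2, -16.1, 219.7]
eef_rot: [3.142, 0.0, -3.041]
wrist_force: [-0.3, -0.5, 0.2]
gripper_width: 0.4
gripper_force: 0.0
```

Call:
servo_tool --pt "2 0.2 0 0 1" --pt "4 0.4 0 0 1" --pt "4 0.4 0 0 1"

```text
time: 3.9
position: [499.8, -15.7, 219.7]
eef_rot: [3.142, -0.001, -3.041]
wrist_force: [-1.6, -0.6, 2.1]
gripper_width: 0.2
gripper_force: 1.1
```

Call:
servo_tool --pt "2 0.2 0 0 1" --pt "4 0.4 0 0 1" --pt "4 0.4 0 0 1"

```text
time: 4.2
position: [504.2, -15.3, 219.7]
eef_rot: [-3.142, 0.0, -3.041]
wrist_force: [-2.0, 1.1, 1.0]
gripper_width: 0.5
gripper_force: 1.1
```

Call:
servo_tool --pt "2 0.2 0 0 1" --pt "4.5 0.4 0 0 1" --pt "4.5 0.4 0 0 1"

```text
time: 4.5
position: [508.8, -14.9, 219.8]
eef_rot: [-3.142, 0.0, -3.041]
wrist_force: [-2.3, 0.1, 1.5]
gripper_width: 0.8
gripper_force: 1.2
```

Call:
servo_tool --pt "-5 -0.5 0 0 1" --pt "-20 -2 10 0 1" --pt "-22 10 50 0 1" --pt "-20 50 62 0 1" --pt "-10 95 62 0 1" --pt "10 140 62 0 1" --pt "10 180 62 0 1" --pt "10 200 62 0 1" --pt "10 200 62 0 1"

```text
time: 5.4
position: [517.9, 189.3, 281.3]
eef_rot: [3.14, 0.0, -3.035]
wrist_force: [0.1, 0.6, -0.4]
gripper_width: 0.2
gripper_force: 0.0
```

```bash
cat >> h.py <<'E'
def both(f):
    t=snap("top");s=snap("side")
    a=t["image"][175:260,230:310];b=s["image"][165:265,215:315]
    a=cv2.resize(a,(400,425),interpolation=2);b=cv2.resize(b,(400,400),interpolation=2)
    o=np.zeros((425,800,3),np.uint8);o[:,:400]=a;o[:400,400:]=b
    cv2.imwrite(f,o[:,:,::-1]); return t,s
E
python3 -c "
from h import *
both('pics/m2.png')"
```

```text
(no output)
```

View pics/m2.png

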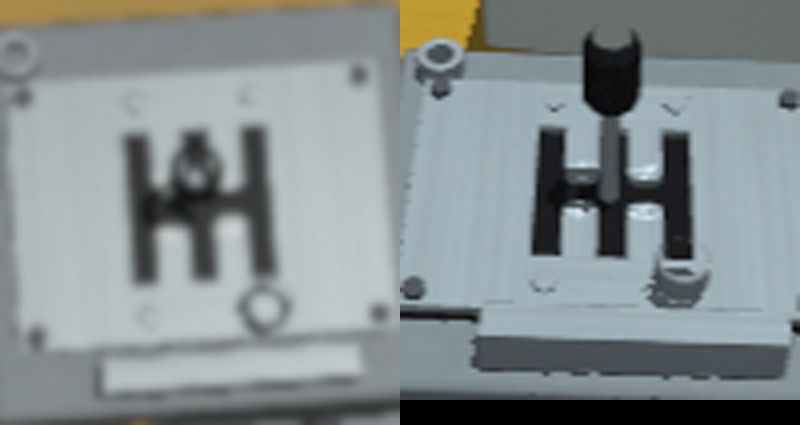

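Run:
```python
from h import *
t=snap("top");s=snap("side")
ct=lambda u,v:(230+(u+.5)/5-.5,175+(v+.5)/5-.5)
cs=lambda u,v:(215+(u-400+.5)/4-.5,165+(v+.5)/4-.5)
c=np.array([533,-12.6]);R=np.array([[.9948,.1018],[-.1018,.9948]])
g=lambda p:(R@(p[:2]-c)).round(1)
print("top",g(onplane(t,*ct(196,168),242)))
print("side top",g(onplane(s,*cs(611,38),242)),"bottom",g(onplane(s,*cs(611,100),197)),"stem",g(onplane(s,*cs(611,190),130)))
print("slot side",[g(onplane(s,*cs(*p),130)) for p in[(550,130),(677,133),(678,258),(546,253)]])
print("slot top",[g(onplane(t,*ct(*p),130)) for p in[(137,137),(254,130),(268,276),(145,280)]])
```

```text
top [0.8 4.9]
side top [0.5 4.8] bottom [2.5 3.4] stem [-0.3  1.1]
slot side [array([42.4, 35.9]), array([ 43.2, -35.4]), array([-44.9, -34.2]), array([-44.5,  34.2])]
slot top [array([42.3, 34.1]), array([ 41.8, -35.2]), array([-45.4, -36.6]), array([-42.9,  35.2])]
```

The knob is at about gx 0 to 1 mm, so the lever stands in the channel. Now I'll push it in -y from the left.

Call:
servo_tool --pt "2 -30 0 0 1" --pt "4 -75 0 0 1" --pt "7 -115 0 0 1" --pt "9.5 -138 0 0 1" --pt "9.5 -145 0 0 1" --pt "9.5 -145 -15 0 1" --pt "9.5 -145 -35 0 1" --pt "9.5 -145 -55 0 1" --pt "9.5 -145 -62 0 1" --pt "9.5 -145 -62 0 1"

```text
time: 6.6
position: [527.3, 40.2, 219.1]
eef_rot: [-3.142, -0.002, -3.041]
wrist_force: [0.2, -0.1, -0.3]
gripper_width: 0.7
gripper_force: 0.0
```

Call:
servo_tool --pt "0.4 -4 0 0 1" --pt "0.7 -7 0 0 1" --pt "0.9 -9 0 0 1" --pt "0.9 -9 0 0 1"

```text
time: 7.0
position: [529.2, 30.6, 220.3]
eef_rot: [3.142, 0.001, -3.042]
wrist_force: [0.6, 0.3, 0.0]
gripper_width: 0.6
gripper_force: 0.0
```

Call:
servo_tool --pt "0.3 -3 0 0 1" --pt "0.6 -6 0 0 1" --pt "0.6 -6 0 0 1"

```text
time: 7.3
position: [529.5, 24.8, 219.8]
eef_rot: [3.141, 0.0, -3.042]
wrist_force: [-0.2, 0.7, -0.7]
gripper_width: 0.4
gripper_force: 0.1
```

Call:
servo_tool --pt "0.3 -3 0 0 1" --pt "0.6 -6 0 0 1" --pt "0.6 -6 0 0 1"

```text
time: 7.6
position: [530.2, 18.8, 219.9]
eef_rot: [3.142, 0.0, -3.042]
wrist_force: [-0.7, 1.7, 1.7]
gripper_width: 0.4
gripper_force: 0.7
```

Call:
servo_tool --pt "0.4 -4 0 0 1" --pt "0.8 -8 0 0 1" --pt "1.2 -12 -1 0 1" --pt "1.6 -16 -1 0 1" --pt "2 -20 -2 0 1" --pt "2.4 -24 -3 0 1" --pt "2.8 -28 -4 0 1" --pt "3.2 -32 -5 0 1" --pt "3.6 -36 -5 0 1" --pt "4.0 -40 -6 0 1" --pt "4.0 -40 -6 0 1"

```text
time: 8.7
position: [534.0, -21.8, 213.6]
eef_rot: [-3.141, -0.0, -3.042]
wrist_force: [-0.1, 0.8, 0.7]
gripper_width: 0.1
gripper_force: 0.2
```

Call:
servo_tool --pt "0.3 -3 0 0 1" --pt "0.6 -6 -1 0 1" --pt "0.8 -8 -1 0 1" --pt "0.8 -8 -1 0 1"

```text
time: 9.1
position: [534.7, -29.2, 212.6]
eef_rot: [-3.141, -0.0, -3.042]
wrist_force: [-0.4, 1.5, -0.2]
gripper_width: 0.1
gripper_force: 0.4
```

Call:
servo_tool --pt "0.2 -2 0 0 1" --pt "0.2 -2 0 0 1"

```text
time: 9.3
position: [535.0, -31.1, 212.6]
eef_rot: [3.142, -0.0, -3.041]
wrist_force: [-0.5, 1.6, -0.6]
gripper_width: 0.7
gripper_force: 0.7
```

Call:
servo_tool --pt "0.2 -2 0 0 1" --pt "0.2 -2 0 0 1"

```text
time: 9.5
position: [535.2, -33.1, 212.7]
eef_rot: [-3.142, -0.0, -3.041]
wrist_force: [-0.3, 2.1, -1.5]
gripper_width: 0.4
gripper_force: 0.8
```

Call:
servo_tool --pt "0.15 -1.5 0 0 1" --pt "0.15 -1.5 0 0 1"

```text
time: 9.7
position: [535.4, -34.6, 212.7]
eef_rot: [-3.142, 0.0, -3.041]
wrist_force: [-0.4, 1.7, -0.1]
gripper_width: 0.2
gripper_force: 0.8
```

Call:
servo_tool --pt "0.15 -1.5 0 0 1" --pt "0.15 -1.5 0 0 1"

```text
time: 9.9
position: [535.6, -36.1, 212.8]
eef_rot: [-3.142, 0.0, -3.041]
wrist_force: [-1.2, 2.2, -0.7]
gripper_width: 0.6
gripper_force: 0.8
```

Call:
servo_tool --pt "0.15 -1.5 0 0 1" --pt "0.15 -1.5 0 0 1"

```text
time: 10.1
position: [535.7, -37.7, 212.7]
eef_rot: [-3.141, -0.0, -3.041]
wrist_force: [0.0, 1.2, -0.7]
gripper_width: 0.3
gripper_force: 0.8
```

Call:
servo_tool --pt "0.15 -1.5 0 0 1" --pt "0.15 -1.5 0 0 1"

```text
time: 10.3
position: [535.9, -39.1, 212.8]
eef_rot: [-3.142, 0.0, -3.041]
wrist_force: [0.2, 1.7, -0.7]
gripper_width: 0.5
gripper_force: 0.8
```

Call:
servo_tool --pt "0.15 -1.5 0 0 1" --pt "0.15 -1.5 0 0 1"

```text
time: 10.5
position: [535.9, -39.6, 212.6]
eef_rot: [3.14, -0.0, -3.04]
wrist_force: [-0.6, 4.4, 0.7]
gripper_width: 0.4
gripper_force: 2.2
```

Call:
servo_tool --pt "0.15 -1.5 0 0 1" --pt "0.15 -1.5 0 0 1"

```text
time: 10.7
position: [536.0, -39.9, 212.6]
eef_rot: [3.139, -0.0, -3.04]
wrist_force: [-0.2, 8.6, -0.5]
gripper_width: 0.3
gripper_force: 3.9
```

The yoke stop is reached at about y = -39.5 with 8.6 N. I'll back off, swing round to the far side of the knob, and then check.

Call:
servo_tool --pt "-0.6 6 0 0 1" --pt "-1.6 16 0 0 1" --pt "13 17.5 0 0 1" --pt "33 19.5 0 0 1" --pt "48 21 0 0 1" --pt "49 10 0 0 1" --pt "51 -10 0 0 1" --pt "52.7 -23.7 0 0 1" --pt "52.7 -23.7 0 0 1"

```text
time: 11.6
position: [588.4, -68.9, 213.0]
eef_rot: [-3.14, 0.0, -3.045]
wrist_force: [0.6, 0.3, -0.8]
gripper_width: 0.1
gripper_force: 0.0
```

Call:
servo_tool --pt "-5 -0.5 0 0 1" --pt "-10 -1 0 0 1" --pt "-15 -1.5 0 0 1" --pt "-18 -1.8 0 0 1" --pt "-18 -1.8 0 0 1"

```text
time: 12.1
position: [570.4, -67.1, 212.9]
eef_rot: [3.141, 0.0, -3.041]
wrist_force: [0.1, 0.2, -0.2]
gripper_width: 0.5
gripper_force: 0.0
```

Call:
servo_tool --pt "-3 -0.3 0 0 1" --pt "-6 -0.6 0 0 1" --pt "-6 -0.6 0 0 1"

```text
time: 12.4
position: [564.5, -68.1, 212.7]
eef_rot: [3.142, -0.0, -3.041]
wrist_force: [-0.3, 0.6, -0.1]
gripper_width: 0.2
gripper_force: 0.1
```

Call:
servo_tool --pt "-3 -0.3 0 0 1" --pt "-6 -0.6 0 0 1" --pt "-6 -0.6 0 0 1"

```text
time: 12.7
position: [559.0, -68.6, 213.0]
eef_rot: [3.142, 0.001, -3.041]
wrist_force: [2.2, 0.5, 1.6]
gripper_width: 0.0
gripper_force: 1.1
```

Call:
servo_tool --pt "-4 -0.4 0 0 1" --pt "-8 -0.8 0 0 1" --pt "-12 -1.2 -1 0 1" --pt "-16 -1.6 -1 0 1" --pt "-16 -1.6 -1 0 1"

```text
time: 13.2
position: [542.2, -70.4, 211.7]
eef_rot: [3.141, -0.0, -3.041]
wrist_force: [1.5, -0.5, 0.5]
gripper_width: 0.3
gripper_force: 1.0
```

Call:
servo_tool --pt "-4 -0.4 -1 0 1" --pt "-8 -0.8 -1 0 1" --pt "-12 -1.2 -2 0 1" --pt "-16 -1.6 -3 0 1" --pt "-20 -2.0 -4 0 1" --pt "-24 -2.4 -5 0 1" --pt "-28 -2.8 -6 0 1" --pt "-32 -3.2 -6 0 1" --pt "-32 -3.2 -6 0 1"

```text
time: 14.1
position: [510.1, -73.4, 205.5]
eef_rot: [3.141, -0.001, -3.041]
wrist_force: [1.7, 0.2, 0.3]
gripper_width: 0.4
gripper_force: 0.8
```

Call:
servo_tool --pt "-3 -0.3 0 0 1" --pt "-6 -0.6 -1 0 1" --pt "-6 -0.6 -1 0 1"

```text
time: 14.4
position: [504.4, -74.0, 204.7]
eef_rot: [3.141, -0.0, -3.041]
wrist_force: [2.4, 0.3, 1.2]
gripper_width: 0.3
gripper_force: 0.9
```

Call:
servo_tool --pt "-1.5 -0.2 0 0 1" --pt "-1.5 -0.2 0 0 1"

```text
time: 14.6
position: [503.3, -74.1, 204.7]
eef_rot: [3.141, -0.0, -3.041]
wrist_force: [2.3, 1.0, -0.0]
gripper_width: 0.5
gripper_force: 0.9
```

Call:
servo_tool --pt "-1.5 -0.2 0 0 1" --pt "-1.5 -0.2 0 0 1"

```text
time: 14.8
position: [501.7, -74.4, 204.7]
eef_rot: [3.142, -0.0, -3.041]
wrist_force: [2.4, 0.9, -0.8]
gripper_width: 0.2
gripper_force: 1.0
```

Call:
servo_tool --pt "-1.5 -0.2 0 0 1" --pt "-1.5 -0.2 0 0 1"

```text
time: 15.0
position: [500.2, -74.7, 204.7]
eef_rot: [3.142, -0.0, -3.041]
wrist_force: [2.0, -0.4, -1.1]
gripper_width: 0.6
gripper_force: 1.0
```

Call:
servo_tool --pt "-1.5 -0.2 0 0 1" --pt "-1.5 -0.2 0 0 1"

```text
time: 15.2
position: [499.0, -74.8, 204.8]
eef_rot: [-3.142, 0.001, -3.041]
wrist_force: [3.6, 0.1, -0.4]
gripper_width: 0.3
gripper_force: 1.5
```

Call:
servo_tool --pt "-1.5 -0.2 0 0 1" --pt "-1.5 -0.2 0 0 1"

```text
time: 15.4
position: [497.7, -75.0, 204.9]
eef_rot: [-3.141, 0.001, -3.041]
wrist_force: [6.0, 1.0, -1.8]
gripper_width: 0.6
gripper_force: 2.1
```

Call:
servo_tool --pt "-1.5 -0.2 0 0 1" --pt "-1.5 -0.2 0 0 1"

```text
time: 15.6
position: [496.6, -75.2, 205.0]
eef_rot: [-3.141, 0.002, -3.041]
wrist_force: [6.5, 1.4, -2.1]
gripper_width: 0.6
gripper_force: 2.7
```

Call:
servo_tool --pt "-1.5 -0.2 0 0 1" --pt "-1.5 -0.2 0 0 1"

```text
time: 15.8
position: [495.5, -75.4, 205.1]
eef_rot: [-3.141, 0.002, -3.041]
wrist_force: [7.1, 0.9, -2.7]
gripper_width: 0.4
gripper_force: 3.2
```

The force is rising without a hard stop, so I'll back off and look.

Call:
servo_tool --pt "6 0.6 0 0 1" --pt "20 2 0 0 1" --pt "35 4 5 0 1" --pt "40 5 40 0 1" --pt "40 25 75 0 1" --pt "40 65 80 0 1" --pt "40 110 80 0 1" --pt "40 155 80 0 1" --pt "40 200 80 0 1" --pt "40 240 80 0 1" --pt "40 255 80 0 1" --pt "40 255 80 0 1"

```text
time: 17.0
position: [533.3, 181.9, 283.9]
eef_rot: [-3.141, -0.002, -3.037]
wrist_force: [-0.9, -0.7, 0.2]
gripper_width: 0.2
gripper_force: 0.0
```

```bash
python3 -c "
from h import *
both('pics/m3.png')"
```

```text
(no output)
```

View pics/m3.png

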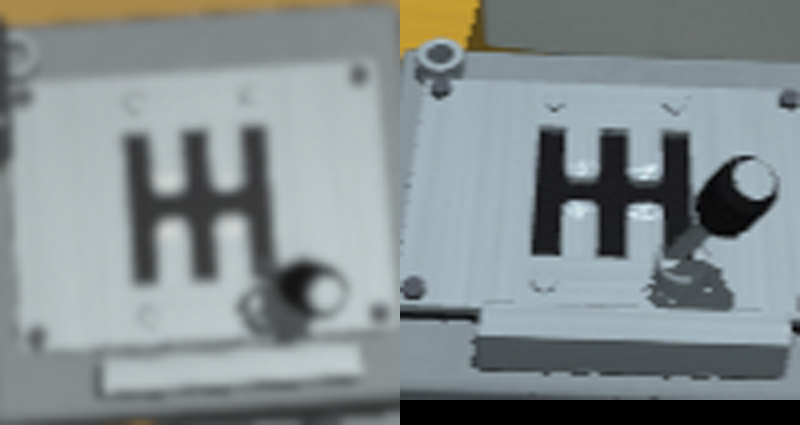

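Run:
```python
from h import *
t=snap("top");s=snap("side")
ct=lambda u,v:(230+(u+.5)/5-.5,175+(v+.5)/5-.5)
cs=lambda u,v:(215+(u-400+.5)/4-.5,165+(v+.5)/4-.5)
c=np.array([533,-12.6]);R=np.array([[.9948,.1018],[-.1018,.9948]])
g=lambda p:(R@(p[:2]-c)).round(1)
P,e=tri(t,ct(327,291),s,cs(756,178));print(g(P),P[2],e)
p=np.r_[g(P),P[2]-7];p/=np.linalg.norm(p);print("b",np.arcsin(p[0]),"a",np.arctan2(p[1],p[2]))
print(g(onplane(t,*ct(327,291),222)),g(onplane(s,*cs(756,178),222)))
```

```text
[-68.4 -62.6] 222.03794101869622 1.0327830445783446
b -0.2964086606521599 a -0.283282315980197
[-68.3 -62.1] [-68.4 -63.1]
```

The knob measures b ≈ -0.296, a ≈ -0.283, and it is down (its top is at 222 mm, as expected). The way the force rose was ambiguous, so I'll confirm the stop with one gentle push nearer the knob's centre.

Call:
servo_tool --pt "0 -30 0 0 1" --pt "0 -75 0 0 1" --pt "0 -120 0 0 1" --pt "0 -165 0 0 1" --pt "0 -205 0 0 1" --pt "0 -235 0 0 1" --pt "0 -250 0 0 1" --pt "0 -250 -20 0 1" --pt "0 -250 -45 0 1" --pt "0 -250 -65 0 1" --pt "0 -250 -71 0 1" --pt "0 -250 -71 0 1"

```text
time: 18.4
position: [533.6, -71.6, 213.4]
eef_rot: [-3.142, -0.002, -3.043]
wrist_force: [0.1, 0.7, -0.1]
gripper_width: 0.7
gripper_force: 0.0
```

Call:
servo_tool --pt "-6 -0.6 0 0 1" --pt "-14 -1.4 0 0 1" --pt "-20 -2 0 0 1" --pt "-25 -2.5 0 0 1" --pt "-28 -2.8 0 0 1" --pt "-28 -2.8 0 0 1"

```text
time: 19.0
position: [506.0, -73.2, 214.0]
eef_rot: [3.141, 0.0, -3.041]
wrist_force: [-0.3, -0.1, 0.5]
gripper_width: 0.3
gripper_force: 0.0
```

Call:
servo_tool --pt "-2 -0.2 0 0 1" --pt "-2 -0.2 0 0 1"

```text
time: 19.2
position: [504.3, -73.4, 213.7]
eef_rot: [-3.142, -0.0, -3.041]
wrist_force: [0.4, -0.1, -0.6]
gripper_width: 0.5
gripper_force: 0.0
```

Call:
servo_tool --pt "-2 -0.2 0 0 1" --pt "-2 -0.2 0 0 1"

```text
time: 19.4
position: [502.2, -73.6, 213.6]
eef_rot: [-3.142, -0.0, -3.041]
wrist_force: [0.4, -0.6, -0.1]
gripper_width: 0.4
gripper_force: 0.0
```

Call:
servo_tool --pt "-2 -0.2 0 0 1" --pt "-2 -0.2 0 0 1"

```text
time: 19.6
position: [500.1, -73.9, 213.7]
eef_rot: [3.142, -0.0, -3.041]
wrist_force: [-0.4, 0.4, -0.2]
gripper_width: 0.3
gripper_force: 0.0
```

Call:
servo_tool --pt "-1.5 -0.2 0 0 1" --pt "-1.5 -0.2 0 0 1"

```text
time: 19.8
position: [498.9, -74.0, 213.8]
eef_rot: [3.142, 0.0, -3.041]
wrist_force: [1.9, 1.1, 0.0]
gripper_width: 0.6
gripper_force: 0.3
```

Call:
servo_tool --pt "-1.5 -0.2 0 0 1" --pt "-1.5 -0.2 0 0 1"

```text
time: 20.0
position: [497.6, -74.1, 213.9]
eef_rot: [3.142, 0.001, -3.041]
wrist_force: [1.9, 0.6, -0.2]
gripper_width: 0.4
gripper_force: 0.8
```

Call:
servo_tool --pt "-1.5 -0.2 0 0 1" --pt "-1.5 -0.2 0 0 1"

```text
time: 20.2
position: [496.2, -74.3, 213.9]
eef_rot: [3.142, 0.001, -3.041]
wrist_force: [3.8, 0.8, 0.7]
gripper_width: 0.4
gripper_force: 1.4
```

Call:
servo_tool --pt "-1.5 -0.2 0 0 1" --pt "-1.5 -0.2 0 0 1"

```text
time: 20.4
position: [494.8, -74.5, 213.9]
eef_rot: [3.142, 0.001, -3.041]
wrist_force: [5.1, 1.0, -0.8]
gripper_width: 0.8
gripper_force: 2.0
```

Call:
servo_tool --pt "-1.5 -0.2 0 0 1" --pt "-1.5 -0.2 0 0 1"

```text
time: 20.6
position: [493.6, -74.6, 214.0]
eef_rot: [3.142, 0.002, -3.041]
wrist_force: [5.5, 1.2, -0.8]
gripper_width: 0.2
gripper_force: 2.5
```

The force ramps from contact with no sliding plateau, so the lever is hard against its stop and the give is in the fingers. I'll withdraw and check once more.

Call:
servo_tool --pt "6 0.6 0 0 1" --pt "20 2 0 0 1" --pt "40 4 5 0 1" --pt "42 5 40 0 1" --pt "42 25 75 0 1" --pt "42 65 80 0 1" --pt "42 110 80 0 1" --pt "42 155 80 0 1" --pt "42 200 80 0 1" --pt "42 240 80 0 1" --pt "42 255 80 0 1" --pt "42 255 80 0 1"

```text
time: 21.8
position: [534.0, 182.5, 292.9]
eef_rot: [-3.141, -0.002, -3.037]
wrist_force: [0.5, -1.0, -0.0]
gripper_width: 0.3
gripper_force: 0.0
```

```bash
python3 -c "
from h import *
both('pics/m4.png')"
```

```text
(no output)
```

View pics/m4.png

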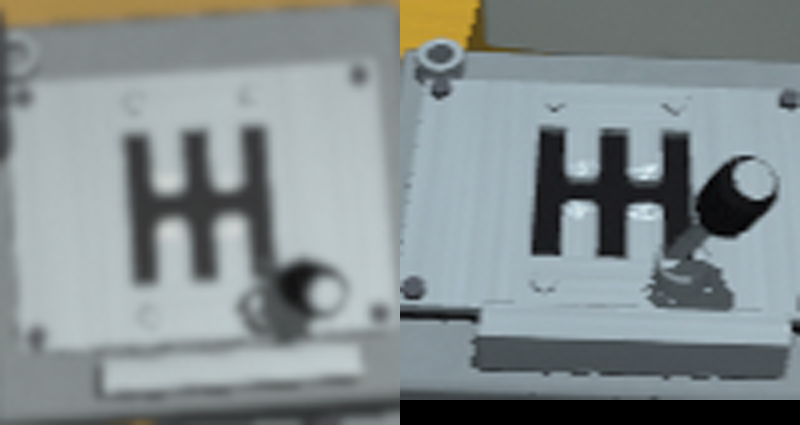

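The picture matches the one before the second push: knob top at (327,291) in the top view and (756,178) in the side view. The lever is home, and the nut and parallel have not moved.

```bash
python3 -c "
from h import *
print(manip.hand_in())"
```

```text
the job is handed in; nothing more can be done
None
```

The shift lever stands against its stop in the slot marked by the index screw (robot side, right), with its knob down and nothing else disturbed as far as the pictures show; the job is handed in at about 22 s.

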